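# Open the coffee grinder for cleaning

### The arm

A 7-joint arm with a two-finger parallel gripper is mounted at the origin on a cart in front of the work surface, level with it; the furniture and walls round the work are solid. World frame = base frame: x ahead of the robot, y to its left, z up, the work surface at z = 0. Lengths are in m, angles in rad, forces in N, time in s.
With the tool pointing down it reaches from about 0.35 to 0.775 m from the base axis. Payload 3.1 kg.
Tool frame: the origin (TCP) lies at the very end of the fingers, on their centre line; the grasp point (between the pads) lies 19 mm behind it; z points along the fingers, y is the direction in which the jaws open and shut (so a half turn about z gives the same grasp; the last joint's range is limited). The gripper opens to 85 mm and grips with 20 to 120 N. Pads are 22 mm wide; open, the fingers measure 114 mm over their backs; the gripper's body (76 mm by 85 mm) begins 54 mm behind the grasp point. The pads swing forward as they close: fully open they stand 13 mm farther back than shut.
Start: joints at [1.081, 0.311, 0.014, 1.512, -0.004, 1.319, -0.027], TCP at [0.238, -0.496, 0.231] pointing down, gripper open.
Joint ranges: [-2.7, 2.7], [-0.3, 1.91], [-1.27, 1.3], [0.12, 2.57], [-1.44, 4.58], [0.2, 2.03], [-3.05, 3.05]. Speed limits (rad/s): [2.79, 2.79, 3.14, 3.14, 3.14, 3.14, 3.14].

### API

Orientations are given as a unit quaternion [x, y, z, w].
In Python, from rig import robot gives the robot as it stands.
- The arm moves only by the tool move_arm, never from a script. Its arguments are lists of equal length, an entry for each row: "slide": the shift along the tool's x, y, z in cm, a list of three; "angular": the turn, a rotation vector about the tool's x, y, z in rad, a list of three; "claw": the closure, from -1 (fully open) to 1 (shut). A call has exactly 5 rows; each row is the pose to reach, as a shift and turn from the pose commanded when the call began, along the tool's axes at that moment; what a row does not reach only later rows make up. A row lasts 1/12 s, in which the tool goes at most 41.7 mm and 7.16 degrees, less where a joint would pass 70% of its speed; a pose out of reach is approached as far as the arm can. A call with a gripper value outside its range is refused whole. The fingers move at their own pace and stop on an object; "newtons" is the grip in N (left out, the last holds). Time passes only in rows, so rows that repeat a pose let the fingers close, or fill a call up. It gives the time, the measured TCP pose, the force and the opening at its end, in the units of the state.
- robot.get_obs(): the state, without advancing time (a new reading comes with each control period).
- robot.read_camera(name): name is "scene" or "top" or "wrist"; returns a dict with "color" (420x560x3 uint8, red, green, blue), "vfov" (degrees; the focal length in pixels is half the picture's height over the tangent of half this angle, whatever the lens; pixels are square), "cx", "cy" (the principal point, pixels), "R" (3x3) and "t" (3): a world point X has camera coordinates R X + t; the wrist camera has in their place "T_tool_cam" (4x4, takes a point from camera to tool coordinates, whose origin is the TCP and whose axes are the flange's). Camera axes: x right, y down, z forward; pixel columns grow to the right and rows downward; lengths in m; the calibration is good to about 2 mm. A picture is of the moment at which its call begins: read the wrist's pose just before it. There is no depth.
- robot.hand_in(): hands the job in, once; it reports no verdict.
The state is a dict: "time_s": time; "joint_positions": joint angles; "joint_velocities": joint speeds; "joint_torque": joint torques, N m; "tcp_pos": TCP position; "orientation": TCP orientation; "force": force on the tool from outside, world axes, zero at the start; "moment": the same for the moment, N m; "opening": opening from 0.0 (shut) to 1.0 (fully open).
Only numpy, scipy, OpenCV 4.12 (cv2) and the standard library are available. Lean on these libraries where they do the work, as an engineer would, in place of code of your own. Each camera call takes 0.05 s, during which the arm holds its last target. There are 200 camera calls.

### The job

Open the coffee grinder for cleaning: push the lever of the black setting collar on its top round until the collar's pointer stands at the triangular open mark on the grinder's front rim, and leave the collar there. The upper burr is then free: lift it out by its bridge handle and set it down upright on the wooden board, without dropping it or knocking anything else over.

Things in the scene. Friction and masses are not known exactly. Their poses are not given: they have to be found in the camera images.
- grinder: Coffee grinder without its hopper, fixed: aluminium column and round head (140 mm across; its flat top, the deck, is 160 mm above the worktop) over a clear bin. Origin: on the worktop under the head's centre; z up, -x its front (bin, button, open mark). The burr and the collar are centred on this z axis. Inside the collar, three lips cover the burr's three lugs.
- collar (a joint): Angle (rad) of the black ribbed setting collar (106 mm across, 1 to 14 mm above the deck) about the head's axis: 0 = pointer at the open mark, positive = clockwise from above. Range -0.6 to 1.6; starts at 0.5 or more. Friction 0.15 N m: it stays where left. No click or stop at the mark; only within 0.12 of 0 do the gaps between its lips free the burr's lugs; past it they lock again.
- lever (a point): Middle of the collar's upright lever paddle: 10 mm thick in the turning direction, 77 to 111 mm from the collar's axis, from 12 mm below to 14 mm above the deck; outside the head, so closed fingers can go down beside it. At collar = 0 the lever points to the grinder's -y; at positive angles it is turned towards its front (-x), so opening means pushing it anticlockwise seen from above.
- pointer (a point): Tip of the black triangular pointer on the collar's rim (white line on its top), 58 mm from the collar's axis, given at deck height. Seen from above the lever is 90 degrees anticlockwise of it.
- open_mark (a point): Point on the deck 58 mm in front of the head's centre, just inside the tip of the open mark: a black triangle at the front rim whose base runs on as a 9 mm wide black bar down the head's side. The pointer's tip lies here when the collar is at the mark.
- burr_carrier: Upper burr, loose, 0.13 to 0.25 kg: steel ring, 74 mm across, 26 mm high, with three lugs (90 mm across) and a black bridge handle, 64 mm high in all. Origin: centre of its flat underside, z up. In the grinder its underside is 12 mm below the deck, it cannot turn, and rises only 1.6 mm while the collar covers its lugs; once freed it comes clear after 25 mm straight up.
- burr_handle (a point): Middle of the bar of the burr's bridge handle, 57 mm above the burr's underside. The bar lies along the burr's x axis (in the grinder, the grinder's x): 72 mm long, 10 mm thick (y), 14 mm high. In the grinder it is 45 mm above the deck, its underside 24 mm above the collar, with nothing else beside it.
- board: Wooden board on the worktop, 160 mm (x) by 200 mm (y), 16 mm thick, fixed, clear on top. Origin: centre of its underside, on the worktop. A brush, 20 mm high, lies beside its front edge.
- hopper: The grinder's clear hopper, taken off and standing upside down on the worktop at the left, 128 mm across, 96 mm high, loose; origin under its centre. Not to be disturbed.
- mug_teal: Teal mug, 73 mm high, loose, on the right; origin under it. Not to be disturbed.
- jug_brown: Small brown jug, 93 mm high, loose, on the right; origin under it. Not to be disturbed.
- coffee_jar: Jar of coffee with a wooden lid, 66 mm across, 106 mm high, loose, at the left rear; origin under it. Not to be disturbed.
Things that resemble listed ones, but are neither listed nor needed, are in the scene too. What is shaped like the burr_carrier but blue or pink is not meant.

How it is judged:
By the outcome, as a careful person would: the job done as asked, in the order asked, and still so for the second after the job is handed in, with the robot touching nothing.
It also fails if it takes over 64 s, if anything falls off the work surface, if the arm or the gripper's body presses on something with over 40 N, if the wrist force passes 120 N, or if a joint passes its speed limit or range.

## Working session

There is one attempt and no reset: what is moved stays moved. The work goes in short steps, Python scripts to look and compute and a tool call to move; the robot and the scene stay as the last step left them, time stands still between calls to the robot, and variables do not carry over. Pictures are saved under pics/ and viewed, about 8 in all and at most 12, crops included, and the job is handed in when it is done.

Besides the shell and the picture viewer there is one more tool, called as name(argument=value, ...) on one line, values as JSON. move_arm: Moves the arm, as the interface text tells. Its arguments: {"type":"object","properties":{"slide":{"type":"array"},"angular":{"type":"array"},"claw":{"type":"array"},"newtons":{"type":"number"}},"required":["slide","angular","claw"]}

```bash
ls; mkdir -p pics; python3 - <<'E'
from rig import robot
import cv2,numpy as np,pickle
o=robot.get_obs(); print(o)
ims={}
for n in("scene","top"):
    c=robot.read_camera(n); ims[n]=c
    cv2.imwrite(f"pics/{n}0.png",cv2.cvtColor(c["color"],cv2.COLOR_RGB2BGR)); print(n,{k:v for k,v in c.items() if k!="color"})
pickle.dump(ims,open("ims0.pkl","wb"))
a=[cv2.imread(f"pics/{n}0.png") for n in("scene","top")]
E
```

```text
pics
{'time_s': 0.0, 'joint_positions': array([ 1.08129347,  0.31174274,  0.01399084,  1.51308465, -0.00438503,
        1.3191849 , -0.02720839]), 'joint_velocities': array([ 0.00063702,  0.00081074,  0.00140685, -0.00157331, -0.00010245,
        0.00236683,  0.00217959]), 'joint_torque': array([-4.55036143e-04, -3.79916489e+01,  1.45493424e-01, -2.30590045e+01,
        1.21951435e-02,  1.37801919e-02, -1.88689921e-05]), 'tcp_pos': array([ 0.23782903, -0.49510237,  0.23020057]), 'orientation': array([ 9.75029804e-01,  2.22070832e-01, -3.19461495e-04, -1.15105124e-03]), 'force': array([-0.37773446, -0.75611239,  0.96071014]), 'moment': array([-0.0045996 ,  0.02402103,  0.00736736]), 'opening': 1.0002577348062376}
scene {'vfov': 57.8526046029077, 'cx': 279.0215807547143, 'cy': 215.3673567258519, 'R': array([[-0.57533045, -0.81791893, -0.00187078],
       [-0.51793669,  0.36608896, -0.77312383],
       [ 0.63303749, -0.44383274, -0.63425234]]), 't': array([0.4123942 , 0.37273962, 1.07573432])}
top {'vfov': 45.03021943796218, 'cx': 285.98145331223765, 'cy': 211.7100176827729, 'R': array([[ 0.05398087, -0.99853711, -0.0031155 ],
       [-0.97605487, -0.05210655, -0.2111914 ],
       [ 0.21072011,  0.0144412 , -0.97743976]]), 't': array([0.09098256, 0.56966745, 1.8880098 ])}
```

View pics/scene0.png

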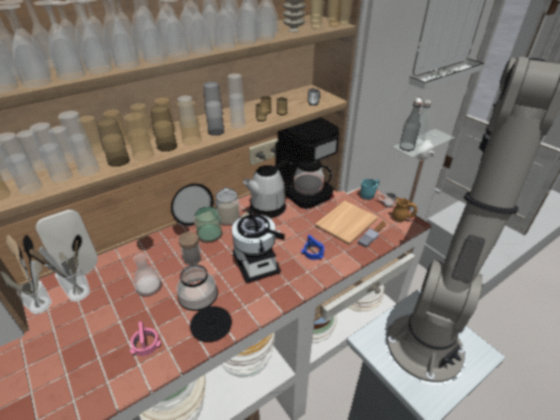

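View pics/top0.png

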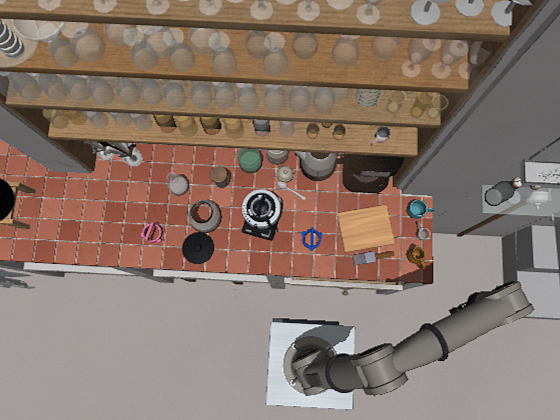

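The scene view shows the grinder at about (257,240), the blue burr decoy at (314,247), the pink one at (145,340) and the board at (348,222). In the top view these are at (262,207), (312,239), (152,232) and (366,229). The steel burr inside the grinder head is the one meant, which I'll confirm in an enlarged crop.

```bash
cat > h.py <<'E'
import numpy as np,cv2
from scipy.spatial.transform import Rotation as Ro
def cam(c,obs=None):
    """returns f,cx,cy,R,t world->cam"""
    f=c["color"].shape[0]/2/np.tan(np.radians(c["vfov"])/2)
    if "R" in c: return f,c["cx"],c["cy"],c["R"],c["t"]
    T=np.eye(4);T[:3,:3]=Ro.from_quat(obs["orientation"]).as_matrix();T[:3,3]=obs["tcp_pos"]
    W=np.linalg.inv(T@c["T_tool_cam"]); return f,c["cx"],c["cy"],W[:3,:3],W[:3,3]
def ray(k,u,v):
    f,cx,cy,R,t=k; d=R.T@np.array([(u-cx)/f,(v-cy)/f,1]); return -R.T@t,d/np.linalg.norm(d)
def atz(k,u,v,z):
    o,d=ray(k,u,v); return o+d*(z-o[2])/d[2]
def tri(obs):
    A=np.zeros((3,3));b=np.zeros(3)
    for k,u,v in obs:
        o,d=ray(k,u,v);P=np.eye(3)-np.outer(d,d);A+=P;b+=P@o
    X=np.linalg.solve(A,b)
    return X,[round(float(np.hypot(*(proj(k,X)-[u,v]))),2) for k,u,v in obs]
def proj(k,X):
    f,cx,cy,R,t=k;p=R@np.asarray(X)+t;return np.array([f*p[0]/p[2]+cx,f*p[1]/p[2]+cy])
E
python3 - <<'E'
import pickle,cv2,numpy as np
from h import *
I=pickle.load(open("ims0.pkl","rb"))
def crop(n,u,v,w,h,s): return cv2.resize(cv2.cvtColor(I[n]["color"],cv2.COLOR_RGB2BGR)[v:v+h,u:u+w],None,fx=s,fy=s,interpolation=cv2.INTER_CUBIC)
a=crop("top",227,175,65,75,6);b=crop("scene",222,195,65,90,5)
print(a.shape,b.shape)
H=450
cv2.imwrite("pics/c1.png",np.hstack([a[:H],b[:H]]))
kt,ks=cam(I["top"]),cam(I["scene"])
print("handle tri",tri([(kt,262,207),(ks,254,226)]))
print("grinder top@.2",atz(kt,262,207,.2), "board@.016",[atz(kt,*p,.016).round(3) for p in[(366,229),(338,212),(388,206),(395,247),(344,252)]])
for n,p,z in[("hopper",(205,215),.0),("mug",(417,209),.05),("jug",(416,256),.05),("blue",(312,239),.05),("jar",(285,174),.1)]: print(n,atz(kt,*p,z).round(3))
E
```

```text
(450, 390, 3) (450, 325, 3)
handle tri (array([0.55589899, 0.20961845, 0.16397018]), [0.51, 0.58])
grinder top@.2 [0.54662466 0.20588079 0.2       ] board@.016 [array([ 0.521, -0.194,  0.016]), array([ 0.583, -0.082,  0.016]), array([ 0.618, -0.279,  0.016]), array([ 0.456, -0.308,  0.016]), array([ 0.426, -0.111,  0.016])]
hopper [0.547 0.442 0.   ]
mug [ 0.604 -0.384  0.05 ]
jug [ 0.421 -0.38   0.05 ]
blue [0.465 0.016 0.05 ]
jar [0.703 0.133 0.1  ]
```

View pics/c1.png

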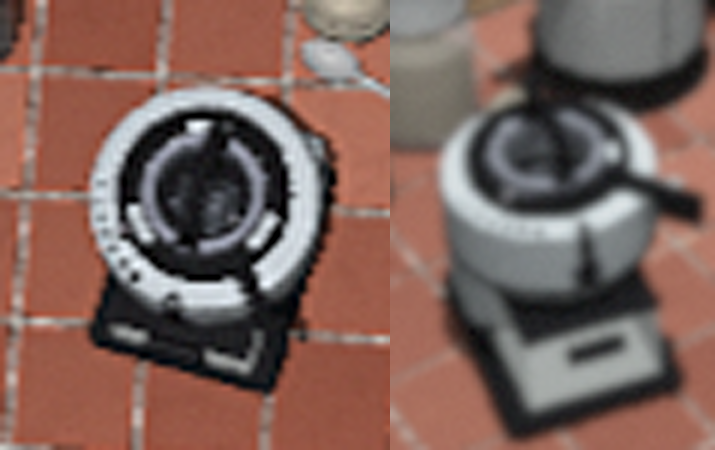

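The crop shows the steel burr with its black bridge bar inside the black collar, centred at about (261,209) in the top picture. The lever points to the lower right at top (269,222) and the open-mark bar is at the front, near scene (261,243). I estimate the collar at about +0.8. Next I move to look with the wrist camera.

```bash
cat >> h.py <<'E'
def goto(pos,yaw_y,obs=None,base=None):
    """print slide(cm) & angular to reach pos with tool z down and tool y at world angle yaw_y (deg), from commanded/measured pose"""
    if base is None:
        from rig import robot
        o=obs or robot.get_obs(); R0=Ro.from_quat(o["orientation"]);p0=o["tcp_pos"]
    else: p0,R0=base
    a=np.radians(yaw_y);y=np.array([np.cos(a),np.sin(a),0]);z=np.array([0,0,-1.]);x=np.cross(y,z)
    R1=Ro.from_matrix(np.c_[x,y,z])
    s=R0.inv().apply(np.asarray(pos)-p0)*100;w=(R0.inv()*R1).as_rotvec()
    print("slide",s.round(2).tolist(),"ang",w.round(3).tolist(),"rows",round(np.linalg.norm(s)/4.17,1),round(np.linalg.norm(w)/.125,1)); return np.asarray(pos),R1
E
python3 - <<'E'
from h import *
from rig import robot
b=goto([0.40,-0.20,0.36],10)
b=goto([0.47,0.18,0.38],74,base=b)
c=robot.read_camera("wrist");print(c["T_tool_cam"].round(3),c["vfov"],c["cx"],c["cy"])
E
```

```text
slide [27.4, -19.61, -12.93] ang [-0.002, -0.001, -1.297] rows 8.7 10.4
slide [36.21, 13.49, -2.0] ang [0.0, 0.0, -1.117] rows 9.3 8.9
[[-0.001 -0.963 -0.27   0.069]
 [ 1.    -0.001  0.001 -0.   ]
 [-0.001 -0.27   0.963 -0.142]
 [ 0.     0.     0.     1.   ]] 63.31221132828181 279.97036295228634 205.99181819048465
```

move_arm(slide=[[2.7,-1.9,-2.4],[5.4,-3.8,-4.8],[8.1,-5.7,-7.2],[10.8,-7.6,-9.6],[13.5,-9.5,-12]], angular=[[0,0,-0.12],[0,0,-0.24],[0,0,-0.36],[0,0,-0.48],[0,0,-0.6]], claw=[-1,-1,-1,-1,-1])

```text
time_s: 0.57
tcp_pos: [0.319, -0.35, 0.3521]
orientation: [0.864, 0.503, -0.0, -0.0]
force: [-0.3, -0.2, 0.8]
opening: 1.001
```

```bash
python3 - <<'E'
from h import *
b=goto([0.42,-0.14,0.37],5)
b=goto([0.47,0.03,0.38],40,base=b)
b=goto([0.53,0.20,0.38],74,base=b)
E
```

```text
slide [23.25, -1.61, -1.79] ang [-0.001, -0.0, -0.605] rows 5.6 4.8
slide [16.5, 6.46, -1.0] ang [0.0, 0.0, -0.611] rows 4.3 4.9
slide [9.17, 15.52, 0.0] ang [0.0, 0.0, -0.593] rows 4.3 4.7
```

move_arm(slide=[[4.1,-0.3,-0.4],[8.2,-0.6,-0.7],[12.3,-1,-1.1],[16.4,-1.2,-1.4],[20.4,-1.5,-1.8]], angular=[[0,0,-0.12],[0,0,-0.24],[0,0,-0.36],[0,0,-0.48],[0,0,-0.6]], claw=[-1,-1,-1,-1,-1])

```text
time_s: 0.98
tcp_pos: [0.4079, -0.1653, 0.3693]
orientation: [0.677, 0.736, -0.0, 0.0]
force: [0.3, 0.1, 1.2]
opening: 1.006
```

move_arm(slide=[[3.7,1.3,-0.2],[7.4,2.6,-0.4],[11.1,3.9,-0.6],[14.8,5.2,-0.8],[18.5,6.5,-1]], angular=[[0,0,-0.12],[0,0,-0.24],[0,0,-0.36],[0,0,-0.48],[0,0,-0.6]], claw=[-1,-1,-1,-1,-1])

```text
time_s: 1.4
tcp_pos: [0.458, 0.0238, 0.3793]
orientation: [0.43, 0.903, -0.0, 0.0]
force: [1.1, 0.1, 0.5]
opening: 1.0
```

move_arm(slide=[[2.2,3.4,0],[4.4,6.8,0],[6.6,10.2,0],[8.8,13.6,0],[9.5,16,0]], angular=[[0,0,-0.12],[0,0,-0.24],[0,0,-0.36],[0,0,-0.48],[0,0,-0.6]], claw=[-1,-1,-1,-1,-1])

```text
time_s: 1.82
tcp_pos: [0.5219, 0.202, 0.379]
orientation: [0.14, 0.99, 0.001, -0.001]
force: [0.3, 0.0, -0.4]
opening: 0.999
```

```bash
cat > shot.py <<'E'
import sys,pickle,cv2
from rig import robot
n=sys.argv[1]; o=robot.get_obs(); c=robot.read_camera("wrist"); pickle.dump((c,o),open(n+".pkl","wb"))
im=cv2.resize(cv2.cvtColor(c["color"],cv2.COLOR_RGB2BGR),(784,588),interpolation=cv2.INTER_CUBIC) # scale 1.4
cv2.imwrite(f"pics/{n}.png",im); print(o["tcp_pos"],o["orientation"],o["time_s"])
E
python3 shot.py w1
```

```text
[0.52185949 0.2019619  0.37896881] [ 0.13994629  0.99015745  0.00146281 -0.00105409] 1.8167
```

View pics/w1.png

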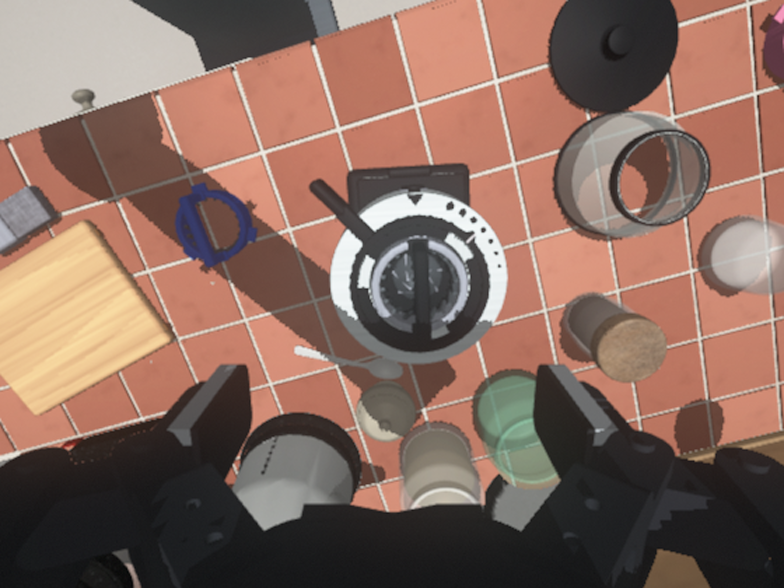

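The wrist view shows the deck disc centred near (419,272), the handle bar from (421,240) to (421,338) and the open-mark triangle at (415,197). The lever runs from (370,237) to (318,185), and the pointer is near (485,232). The steel burr with the black bridge is the target; the blue one at (215,225) is a decoy. I take a second wrist view for height.

move_arm(slide=[[1.5,-2,1],[3,-4,2],[4.5,-6,3],[6,-8,4],[6,-8,4]], angular=[[0,0,0.1],[0,0,0.2],[0,0,0.3],[0,0,0.4],[0,0,0.4]], claw=[0,1,1,1,1])

```text
time_s: 2.28
tcp_pos: [0.4376, 0.1328, 0.3359]
orientation: [0.343, 0.939, -0.005, -0.003]
force: [-0.8, -0.0, -0.8]
opening: 0.299
```

```bash
python3 shot.py w2; python3 - <<'E'
import pickle,cv2,numpy as np
from h import *
out=[]
for n in("w1","w2"):
    c,o=pickle.load(open(n+".pkl","rb"));k=cam(c,o)
    g=proj(k,[.555,.207,.17]); u,v=int(g[0])-65,int(g[1])-80; u=max(u,0);v=max(v,0)
    print(n,"crop origin",u,v)
    out.append(cv2.resize(cv2.cvtColor(c["color"],cv2.COLOR_RGB2BGR)[v:v+150,u:u+130],(390,450),interpolation=cv2.INTER_CUBIC))
cv2.imwrite("pics/w12.png",np.hstack(out))
E
```

```text
[0.43757687 0.13284681 0.33593449] [ 0.34328614  0.93921358 -0.00495641 -0.00281157] 2.2833
w1 crop origin 227 126
w2 crop origin 354 150
```

View pics/w12.png

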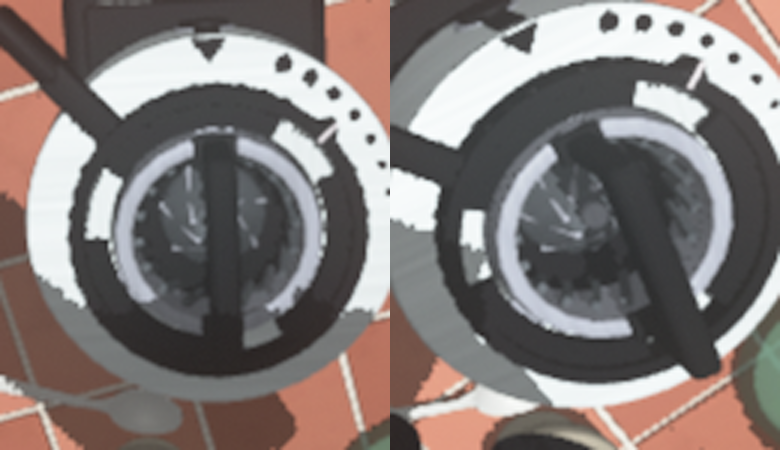

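```bash
python3 - <<'E'
import pickle
from h import *
from scipy.optimize import least_squares
K=[cam(*pickle.load(open(n+".pkl","rb"))) for n in("w1","w2")]
O=[np.array([227,126]),np.array([354,150])]
P={"mark":[(209,59),(140,51)],"bar_f":[(213,140),(193,135)],"bar_b":[(222,342),(317,372)],"ptr":[(337,122),(314,60)]}
px={n:[(K[i],*(O[i]+np.array(p)/3)) for i,p in enumerate(v)] for n,v in P.items()}
for n,v in px.items(): print(n,*tri(v))
# collar outer circle in w1: left,right,bottom; plus model fit with known geometry
def model(q):
    x,y,yaw,al=q; c,s=np.cos(yaw),np.sin(yaw); R=np.array([[c,-s],[s,c]])
    G=lambda p:np.r_[np.array([x,y])+R@p[:2],p[2]]
    return {"mark":G(np.array([-.059,0,.16])),"bar_f":G(np.array([-.036,0,.212])),"bar_b":G(np.array([.036,0,.212])),
     "ptr":G(np.array([-.0575*np.cos(al),.0575*np.sin(al),.163]))}
def res(q):
    m=model(q);return np.concatenate([proj(a[0],m[n])-a[1:] for n,v in px.items() for a in v])
r=least_squares(res,[.555,.207,-.25,.8]);print(r.x,r.fun.round(1))
E
```

```text
mark [0.4950398  0.22893568 0.16338559] [0.05, 0.06]
bar_f [0.51879788 0.22299833 0.18387475] [0.42, 0.48]
bar_b [0.57211762 0.20683217 0.22987357] [2.14, 2.47]
ptr [0.52636634 0.26495567 0.17526148] [0.05, 0.06]
[ 0.54835203  0.2141436  -0.22589861  1.02377653] [-2.6 -3.8 -5.2 -2.9 -0.5 -0.4  8.4  4.4 -0.4  5.2 -2.9 -1.9  2.3  0.6
 -0.9 -1.6]
```

```bash
cat > fit.py <<'E'
import pickle
from h import *
from scipy.optimize import least_squares
K=[cam(*pickle.load(open(n+".pkl","rb"))) for n in("w1","w2")]
O=[np.array([227,126]),np.array([354,150])]
D=[[(28,230),(60,320),(130,385),(205,402),(300,385),(29,180)],[]]
C=[[(72,250),(100,312),(150,358),(215,377),(290,358),(340,310),(365,250)],[(50,240),(155,365),(210,382)]]
def back(i,p,z): return atz(K[i],*(O[i]+np.array(p)/3),z)[:2]
def res(q,dz=0):
    return np.array([np.linalg.norm(back(i,p,z)-q)-r for S,z,r in((D,.16,.07),(C,.174,.053)) for i in(0,1) for p in S[i]])
r=least_squares(res,[.555,.207]);c=r.x;print(c,(r.fun*1000).round(1))
for n,pp,z in(("mark",[(209,59),(140,51)],.16),("ptr",[(337,122),(314,60)],.174),("lever tip",[(5,20),None],.174),("lever root",[(100,128),None],.174)):
    for i in(0,1):
        if pp[i] is None: continue
        d=back(i,pp[i],z)-c;print(n,i,"r",np.hypot(*d).round(4),"ang",np.degrees(np.arctan2(d[1],d[0])).round(1))
E
python3 fit.py
```

```text
[0.554247   0.21614102] [-0.5 -0.7  1.2  0.5  1.2  0.5 -0.4 -1.5 -0.3  1.   0.4 -1.1 -1.3  1.8
 -2.3  0.6]
mark 0 r 0.0602 ang 167.7
mark 1 r 0.0596 ang 167.0
ptr 0 r 0.0562 ang 119.4
ptr 1 r 0.0563 ang 119.0
lever tip 0 r 0.104 ang -151.7
lever root 0 r 0.0565 ang -148.5
```

```bash
cat >> h.py <<'E'
C=np.array([.5542,.2161])
def fp(th,off,z,r=.094):
    a=np.radians(th);u=np.array([np.cos(a),np.sin(a)]);t=np.array([-u[1],u[0]])
    return np.r_[C+r*u-off*t,z]
E
python3 - <<'E'
from h import *
b=goto(fp(-150.8,.045,.25),29.2); print(b[0])
b=goto(fp(-150.8,.045,.155),29.2,base=b)
b0=goto(fp(-150.8,.018,.155),29.2,base=b)
for f in range(1,11): b=goto(fp(-150.8+4.82*f,.0165,.155),29.2+4.82*f,base=b0)
E
```

```text
slide [4.06, 6.43, 8.73] ang [-0.005, 0.001, 0.364] rows 2.8 2.9
[0.45019164 0.20952269 0.25      ]
slide [0.0, 0.0, 9.5] ang [0.0, 0.0, 0.0] rows 2.3 0.0
slide [-2.7, 0.0, 0.0] ang [0.0, 0.0, 0.0] rows 0.6 0.0
slide [-0.95, -0.11, 0.0] ang [0.0, 0.0, -0.084] rows 0.2 0.7
slide [-1.75, -0.14, 0.0] ang [0.0, 0.0, -0.168] rows 0.4 1.3
slide [-2.55, -0.11, 0.0] ang [0.0, 0.0, -0.252] rows 0.6 2.0
slide [-3.35, -0.02, 0.0] ang [0.0, 0.0, -0.336] rows 0.8 2.7
slide [-4.13, 0.15, 0.0] ang [0.0, 0.0, -0.421] rows 1.0 3.4
slide [-4.9, 0.37, 0.0] ang [0.0, 0.0, -0.505] rows 1.2 4.0
slide [-5.65, 0.67, 0.0] ang [0.0, 0.0, -0.589] rows 1.4 4.7
slide [-6.37, 1.02, 0.0] ang [0.0, 0.0, -0.673] rows 1.5 5.4
slide [-7.06, 1.43, 0.0] ang [0.0, 0.0, -0.757] rows 1.7 6.1
slide [-7.71, 1.9, 0.0] ang [0.0, 0.0, -0.841] rows 1.9 6.7
```

move_arm(slide=[[2,3.2,2],[4,6.4,4],[4,6.4,7],[4,6.4,8.7],[4,6.4,8.7]], angular=[[0,0,0.12],[0,0,0.24],[-0.005,0,0.36],[-0.005,0,0.365],[-0.005,0,0.365]], claw=[1,1,1,1,1])

```text
time_s: 2.75
tcp_pos: [0.4509, 0.2121, 0.2484]
orientation: [0.504, 0.864, -0.0, -0.002]
force: [-0.5, -1.7, -0.6]
opening: 0.001
```

move_arm(slide=[[0,0,2.5],[0,0,5],[0,0,7.5],[0,0,9],[0,0,9]], angular=[[0,0,0],[0,0,0],[0,0,0],[0,0,0],[0,0,0]], claw=[1,1,1,1,1])

```text
time_s: 3.17
tcp_pos: [0.4529, 0.2107, 0.1605]
orientation: [0.505, 0.863, 0.001, -0.0]
force: [-0.5, -0.1, -0.0]
opening: -0.004
```

```bash
python3 - <<'E'
from h import *
from rig import robot
o=robot.get_obs();print(o["force"],o["tcp_pos"])
b=goto(fp(-150.8,.045,.155),29.2)
b=goto(fp(-150.8,.018,.155),29.2)
E
```

```text
[-0.54978646 -0.14331531 -0.02837551] [0.45288492 0.21071933 0.16046345]
slide [0.03, -0.29, 0.55] ang [0.001, -0.001, 0.002] rows 0.1 0.0
slide [-2.67, -0.3, 0.54] ang [0.001, -0.001, 0.002] rows 0.7 0.0
```

move_arm(slide=[[-0.5,-0.3,0.5],[-1,-0.3,0.5],[-1.6,-0.3,0.5],[-2.2,-0.3,0.5],[-2.7,-0.3,0.5]], angular=[[0,0,0],[0,0,0],[0,0,0],[0,0,0],[0,0,0]], claw=[1,1,1,1,1])

```text
time_s: 3.58
tcp_pos: [0.4653, 0.1863, 0.1583]
orientation: [0.506, 0.863, 0.003, 0.002]
force: [-0.6, 0.3, 0.2]
opening: -0.001
```

move_arm(slide=[[-0.95,-0.1,0],[-1.75,-0.15,0],[-2.55,-0.1,0],[-3.35,0,0],[-4.15,0.15,0]], angular=[[0,0,-0.084],[0,0,-0.168],[0,0,-0.252],[0,0,-0.336],[0,0,-0.42]], claw=[1,1,1,1,1])

```text
time_s: 4.0
tcp_pos: [0.4855, 0.152, 0.158]
orientation: [0.312, 0.95, 0.003, 0.001]
force: [-1.4, 2.2, 1.5]
opening: -0.002
```

```bash
python3 - <<'E'
from h import *
from rig import robot
o=robot.get_obs();print(o["force"],o["tcp_pos"])
for f in range(5,11): b=goto(fp(-150.8+4.82*f,.0165,.155),29.2+4.82*f,o)
E
```

```text
[-1.38948794  2.16989334  1.49652247] [0.48546242 0.15199452 0.15802953]
slide [-0.03, -0.15, 0.3] ang [0.006, 0.0, 0.006] rows 0.1 0.1
slide [-0.82, -0.26, 0.3] ang [0.006, 0.001, -0.078] rows 0.2 0.6
slide [-1.63, -0.31, 0.3] ang [0.006, 0.001, -0.162] rows 0.4 1.3
slide [-2.43, -0.28, 0.3] ang [0.006, 0.001, -0.246] rows 0.6 2.0
slide [-3.23, -0.19, 0.3] ang [0.005, 0.001, -0.33] rows 0.8 2.6
slide [-4.01, -0.03, 0.3] ang [0.005, 0.002, -0.414] rows 1.0 3.3
```

move_arm(slide=[[-0.8,-0.2,0.1],[-1.6,-0.25,0.2],[-2.4,-0.2,0.2],[-3.2,-0.1,0.2],[-3.2,-0.1,0.2]], angular=[[0,0,-0.084],[0,0,-0.168],[0,0,-0.252],[0,0,-0.336],[0,0,-0.336]], claw=[1,1,1,1,1])

```text
time_s: 4.42
tcp_pos: [0.5122, 0.1305, 0.1556]
orientation: [0.151, 0.988, 0.002, 0.002]
force: [0.1, -0.4, -0.1]
opening: 0.0
```

```bash
python3 shot.py w3; python3 - <<'E'
from h import *
from rig import robot
o=robot.get_obs();print(o["force"],o["tcp_pos"])
for f in (9,9.5,10,10.5): b=goto(fp(-150.8+4.82*f,.0165,.155),29.2+4.82*f,o)
E
```

```text
[0.51215241 0.1304809  0.15557276] [0.15145201 0.98846015 0.00213967 0.00206128] 4.4167
[-0.0899438  -0.63213347  0.17211111] [0.51159667 0.13093661 0.15549237]
slide [0.13, 0.0, 0.05] ang [0.005, 0.003, -0.002] rows 0.0 0.1
slide [-0.26, -0.06, 0.05] ang [0.005, 0.003, -0.044] rows 0.1 0.4
slide [-0.66, -0.1, 0.05] ang [0.005, 0.003, -0.087] rows 0.2 0.7
slide [-1.06, -0.13, 0.05] ang [0.005, 0.004, -0.129] rows 0.3 1.0
```

View pics/w3.png

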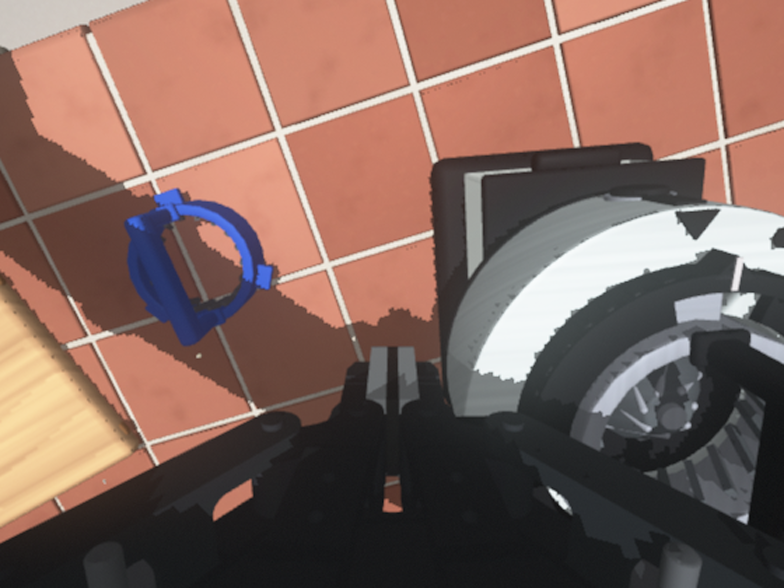

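The wrist view shows the pointer's white line ending at (739,258) and the mark tip at (697,238), so some turn is still left. The finger is behind the lever, which is out of view below the gripper.

```bash
cat > ang.py <<'E'
import pickle,sys
from h import *
def ang(n,mark,ptrs,s=1.4,c=C):
    k=cam(*pickle.load(open(n+".pkl","rb")))
    f=lambda p,z:atz(k,p[0]/s,p[1]/s,z)[:2]-c
    for nm,p,z in[("mark",mark,.16)]+[("ptr",q,.174) for q in ptrs]:
        d=f(p,z);print(nm,np.hypot(*d).round(4),np.degrees(np.arctan2(d[1],d[0])).round(2))
E
python3 -c "
from ang import *
ang('w3',(697,238),[(739,258),(735,288)])"
```

```text
mark 0.0597 167.11
ptr 0.0567 164.32
ptr 0.0484 163.93
```

move_arm(slide=[[-0.1,-0.02,0],[-0.2,-0.04,0],[-0.3,-0.06,0],[-0.4,-0.08,0],[-0.5,-0.08,0]], angular=[[0,0,-0.015],[0,0,-0.03],[0,0,-0.045],[0,0,-0.06],[0,0,-0.07]], claw=[1,1,1,1,1])

```text
time_s: 4.88
tcp_pos: [0.5146, 0.1297, 0.1553]
orientation: [0.115, 0.993, 0.002, 0.001]
force: [-1.1, -0.7, 1.3]
opening: -0.005
```

move_arm(slide=[[0.4,0,0],[1.2,0,0],[2,0,-2],[2,0,-6],[2,0,-10]], angular=[[0,0,0],[0,0,0],[0,0,0],[0,0,0],[0,0,0]], claw=[1,1,1,1,1])

```text
time_s: 5.3
tcp_pos: [0.493, 0.1338, 0.255]
orientation: [0.115, 0.993, 0.001, -0.0]
force: [2.0, 0.5, 0.6]
opening: 0.003
```

```bash
python3 - <<'E'
from h import *
b=goto(np.r_[C-[.02,.0],.36],77.2)
E
```

```text
slide [-2.12, 8.97, -10.49] ang [0.002, -0.001, -0.008] rows 3.3 0.1
```

move_arm(slide=[[-0.2,0.5,-3.5],[-0.7,3,-6.5],[-1.4,6,-9],[-2.1,9,-10.5],[-2.1,9,-10.5]], angular=[[0,0,0],[0,0,0],[0,0,0],[0,0,0],[0,0,0]], claw=[0,-1,-1,-1,-1])

```text
time_s: 5.72
tcp_pos: [0.5363, 0.2248, 0.3635]
orientation: [0.112, 0.994, 0.007, 0.003]
force: [-1.2, 1.3, -0.9]
opening: 0.709
```

```bash
python3 shot.py w4; python3 - <<'E'
import pickle,cv2
from h import *
c,o=pickle.load(open("w4.pkl","rb"));k=cam(c,o)
g=proj(k,np.r_[C,.17]);u,v=max(int(g[0])-100,0),max(int(g[1])-75,0);print(u,v)
cv2.imwrite("pics/w4c.png",cv2.resize(cv2.cvtColor(c["color"],cv2.COLOR_RGB2BGR)[v:v+150,u:u+200],(800,600),interpolation=cv2.INTER_CUBIC))
E
```

```text
[0.5362633  0.22480848 0.36346586] [0.11158692 0.99372498 0.00687976 0.00341805] 5.7167
172 123
```

View pics/w4c.png

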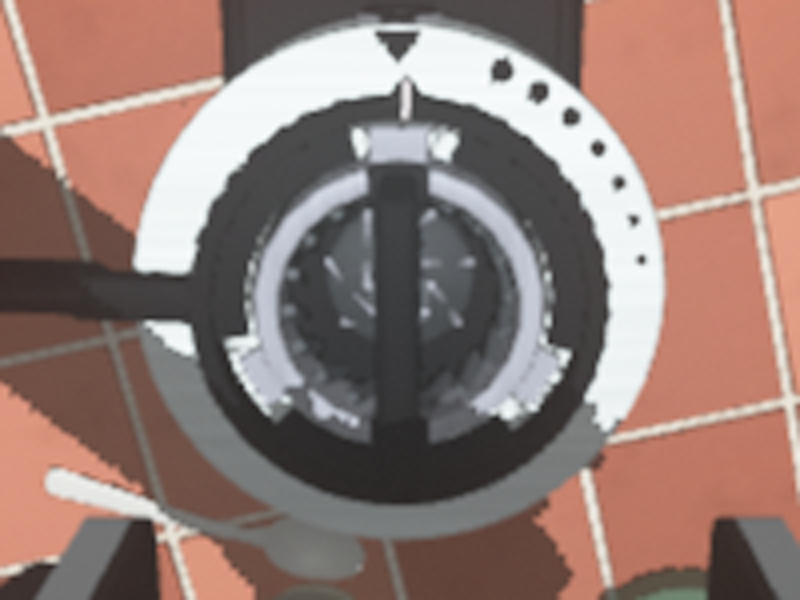

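The crop shows all three lugs lying in the gaps of the collar. The pointer's white line is at (406,80) and the mark tip at (398,60). The bar runs from (400,180) to (398,430).

```bash
python3 - <<'E'
from ang import *
k=cam(*pickle.load(open("w4.pkl","rb")))
O=np.array([172,123])
w=lambda p:tuple(O+np.array(p)/4)
ang('w4',w((398,60)),[w((406,80)),w((405,115))],s=1)
# handle bar top edges midpoints at z .212
for p in [(400,220),(398,400)]: print(atz(k,*w(p),.212), )
K1=cam(*pickle.load(open("w1.pkl","rb")))
a=[atz(K1,*(np.array([227,126])+np.array(p)/3),.212) for p in((219,175),(223,310))];print(a)
# height of bar: triangulate w4/w2 on bar rear top end
K2=cam(*pickle.load(open("w2.pkl","rb")))
m=np.array([354,150])+np.array([317,368])/3
print("rear end",tri([(K2,*m),(k,*w((399,425)))]),tri([(K2,*m),(K1,*(np.array([227,126])+np.array((223,318))/3))]))
print("expected rear",np.r_[C+.036*np.array([np.cos(np.radians(-12.8)),np.sin(np.radians(-12.8))]),.212])
goto(np.r_[C,.20],77.3)
E
```

```text
mark 0.0598 167.67
ptr 0.0563 165.63
ptr 0.0479 165.71
[0.52520208 0.2229007  0.212     ]
[0.56559275 0.21294989 0.212     ]
[array([0.52482018, 0.22139689, 0.212     ]), array([0.56780225, 0.21103975, 0.212     ])]
rear end (array([0.56650999, 0.20943184, 0.23339231]), [6.23, 5.73]) (array([0.5606    , 0.20780859, 0.24285816]), [5.16, 4.44])
expected rear [0.58930538 0.20812425 0.212     ]
slide [-1.89, -0.26, 16.19] ang [0.009, 0.004, -0.004] rows 3.9 0.1
```

move_arm(slide=[[-0.5,-0.1,2],[-1,-0.2,5],[-1.9,-0.25,8],[-1.9,-0.25,10],[-1.9,-0.25,10]], angular=[[0.005,0.003,0],[0.005,0.003,0],[0.005,0.003,0],[0.005,0.003,0],[0.005,0.003,0]], claw=[-1,-1,-1,-1,-1])

```text
time_s: 6.18
tcp_pos: [0.552, 0.2058, 0.2547]
orientation: [0.117, 0.993, -0.004, -0.005]
force: [-0.2, 0.1, -0.0]
opening: 1.002
```

```bash
python3 - <<'E'
from ang import *
K2=cam(*pickle.load(open("w2.pkl","rb")));K4=cam(*pickle.load(open("w4.pkl","rb")))
d=np.array([np.cos(np.radians(-12.6)),np.sin(np.radians(-12.6))])
for z in(.19,.212):
  for s in(-.036,.036):
    X=np.r_[C+s*d,z];print(z,s,"w2",(3*(proj(K2,X)-[354,150])+[390,0]).round(),"w4",(4*(proj(K4,X)-[172,123])).round())
goto(np.r_[C,.186],77.3)
E
```

```text
0.19 -0.036 w2 [594. 140.] w4 [399. 175.]
0.19 0.036 w2 [680. 343.] w4 [402. 464.]
0.212 -0.036 w2 [626. 160.] w4 [398. 192.]
0.212 0.036 w2 [716. 376.] w4 [402. 499.]
slide [-0.03, 1.12, 6.86] ang [-0.01, -0.008, -0.013] rows 1.7 0.1
```

move_arm(slide=[[0,0,0.5],[0,0,1],[0,0,1],[0,0,1],[0,0,1]], angular=[[0,0,0],[0,0,0],[0,0,0],[0,0,0],[0,0,0]], claw=[-1,-1,-1,-1,-1])

```text
time_s: 6.6
tcp_pos: [0.5548, 0.2103, 0.252]
orientation: [0.116, 0.993, 0.0, 0.001]
force: [0.4, 0.4, 0.3]
opening: 1.001
```

```bash
python3 - <<'E'
from h import *
goto(np.r_[C,.186],77.3)
E
```

```text
slide [0.2, 0.55, 6.6] ang [0.0, 0.002, -0.011] rows 1.6 0.1
```

move_arm(slide=[[0.2,0.55,1.5],[0.2,0.55,3.5],[0.2,0.55,5.5],[0.2,0.55,6.6],[0.2,0.55,6.6]], angular=[[0,0,-0.01],[0,0,-0.01],[0,0,-0.01],[0,0,-0.01],[0,0,-0.01]], claw=[-1,-1,-1,-1,-1])

```text
time_s: 7.02
tcp_pos: [0.5525, 0.2145, 0.1824]
orientation: [0.111, 0.994, -0.002, -0.002]
force: [-0.1, -0.4, -0.2]
opening: 0.994
```

move_arm(slide=[[0,0,0],[0,0,0],[0,0,0],[0,0,0],[0,0,0]], angular=[[0,0,0],[0,0,0],[0,0,0],[0,0,0],[0,0,0]], claw=[-0.5,0,0.3,0.5,0.6], newtons=40)

```text
time_s: 7.43
tcp_pos: [0.5542, 0.2158, 0.1856]
orientation: [0.111, 0.994, -0.0, 0.001]
force: [0.1, 0.3, -0.1]
opening: 0.298
```

```bash
python3 - <<'E'
from h import *
goto(np.r_[C,.186],77.3)
E
```

```text
slide [0.0, 0.03, -0.04] ang [-0.0, 0.001, -0.001] rows 0.0 0.0
```

Positioned well; now grip.

move_arm(slide=[[0,0,0],[0,0,0],[0,0,0],[0,0,0],[0,0,0]], angular=[[0,0,0],[0,0,0],[0,0,0],[0,0,0],[0,0,0]], claw=[1,1,1,1,1], newtons=50)

```text
time_s: 7.85
tcp_pos: [0.5539, 0.2152, 0.1851]
orientation: [0.111, 0.994, -0.001, 0.0]
force: [-1.7, -1.5, 4.4]
opening: 0.105
```

move_arm(slide=[[0,0,-0.1],[0,0,-0.3],[0,0,-0.5],[0,0,-0.7],[0,0,-0.9]], angular=[[0,0,0],[0,0,0],[0,0,0],[0,0,0],[0,0,0]], claw=[1,1,1,1,1])

```text
time_s: 8.27
tcp_pos: [0.5536, 0.2156, 0.1935]
orientation: [0.111, 0.994, -0.001, -0.0]
force: [-0.4, -0.3, -1.7]
opening: 0.108
```

move_arm(slide=[[0,0,-1],[0,0,-3],[0,0,-5.5],[0,0,-8],[0,0,-10.5]], angular=[[0,0,0],[0,0,0],[0,0,0],[0,0,0],[0,0,0]], claw=[1,1,1,1,1])

```text
time_s: 8.68
tcp_pos: [0.5535, 0.2159, 0.3006]
orientation: [0.111, 0.994, -0.0, 0.0]
force: [1.6, 0.5, -0.5]
opening: 0.109
```

```bash
python3 - <<'E'
from h import *
from rig import robot
o=robot.get_obs();print(o["opening"],o["force"],o["tcp_pos"])
b=goto([.51,.09,.30],60,o)
b=goto([.51,-.05,.29],45,base=b)
b=goto([.521,-.195,.26],36,base=b)
E
```

```text
0.1085266522308245 [ 1.64689009  0.53993152 -0.46506388] [0.55352434 0.21590025 0.30061132]
slide [1.47, -13.24, 0.06] ang [-0.0, 0.0, 0.301] rows 3.2 2.4
slide [-7.0, -12.12, 1.0] ang [0.0, 0.0, 0.262] rows 3.4 2.1
slide [-11.03, -9.48, 3.0] ang [0.0, 0.0, 0.157] rows 3.6 1.3
```

move_arm(slide=[[0.2,-1.8,0],[0.5,-4.5,0],[0.8,-7.5,0],[1.2,-10.5,0],[1.5,-13.2,0]], angular=[[0,0,0.06],[0,0,0.12],[0,0,0.18],[0,0,0.24],[0,0,0.3]], claw=[1,1,1,1,1])

```text
time_s: 9.1
tcp_pos: [0.5093, 0.089, 0.2996]
orientation: [0.26, 0.966, -0.001, 0.0]
force: [0.1, -0.8, -2.2]
opening: 0.11
```

move_arm(slide=[[-1.4,-2.4,0.2],[-2.8,-4.8,0.4],[-4.2,-7.2,0.6],[-5.6,-9.6,0.8],[-7,-12.1,1]], angular=[[0,0,0.05],[0,0,0.1],[0,0,0.15],[0,0,0.2],[0,0,0.26]], claw=[1,1,1,1,1])

```text
time_s: 9.52
tcp_pos: [0.5102, -0.0502, 0.2899]
orientation: [0.382, 0.924, -0.0, 0.001]
force: [-0.6, -0.1, -2.1]
opening: 0.105
```

move_arm(slide=[[-2.6,-2.2,0.5],[-5.2,-4.4,1],[-7.8,-6.7,2],[-10,-8.6,3],[-11,-9.5,3]], angular=[[0,0,0.04],[0,0,0.08],[0,0,0.12],[0,0,0.16],[0,0,0.16]], claw=[1,1,1,1,1])

```text
time_s: 9.93
tcp_pos: [0.5194, -0.2005, 0.2568]
orientation: [0.458, 0.889, -0.002, -0.001]
force: [-0.6, -0.1, -2.6]
opening: 0.109
```

```bash
python3 shot.py w5; python3 - <<'E'
from h import *
b=goto([.521,-.195,.12],36)
E
```

```text
[ 0.51940377 -0.20046513  0.25676865] [ 0.45774204  0.88908114 -0.00225839 -0.00135843] 9.9333
slide [0.51, 0.58, 13.73] ang [-0.005, 0.001, -0.009] rows 3.3 0.1
```

View pics/w5.png

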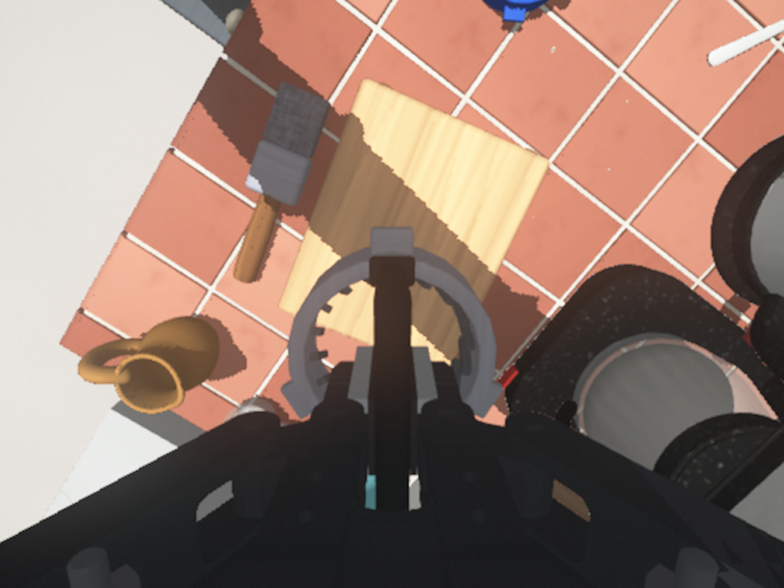

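The burr hangs level in the gripper. The visible board corners are at (370,80), (548,160) and (284,308); the brush is at (285,150) and the jug at (150,380).

```bash
python3 - <<'E'
import pickle
from h import *
k=cam(*pickle.load(open("w5.pkl","rb")));T=cam(pickle.load(open("ims0.pkl","rb"))["top"])
P=[(370,80),(548,160),(284,308)]
w=[atz(k,u/1.4,v/1.4,.016) for u,v in P];print(np.round(w,3),"centre",(w[1]+w[2])/2)
for p in w: print(proj(T,p).round(1))
for (u,v),q in zip(P,[(344,252),(338,212),(395,247)]): print(tri([(k,u/1.4,v/1.4),(T,*q)]))
goto([.519,-.195,.10],36)
E
```

```text
[[ 0.435 -0.111  0.016]
 [ 0.58  -0.078  0.016]
 [ 0.477 -0.3    0.016]] centre [ 0.52864354 -0.18899379  0.016     ]
[344.2 249.8]
[336.9 212.8]
[393.  241.6]
(array([ 0.43088126, -0.11116934, -0.00634717]), [2.17, 0.61])
(array([ 0.57831512, -0.08085594,  0.02999085]), [1.9, 0.51])
(array([ 0.47263399, -0.32680913, -0.0600108 ]), [3.92, 1.38])
slide [0.63, 0.43, 15.73] ang [-0.005, 0.001, -0.009] rows 3.8 0.1
```

move_arm(slide=[[0.3,0.2,2],[0.3,0.5,5.5],[0.3,0.8,9.5],[0.3,0.8,13.5],[0.3,0.8,16.5]], angular=[[0,0,0],[0,0,0],[0,0,0],[0,0,0],[0,0,0]], claw=[1,1,1,1,1])

```text
time_s: 10.4
tcp_pos: [0.5251, -0.1852, 0.0918]
orientation: [0.453, 0.892, 0.0, -0.001]
force: [0.0, -0.1, -1.6]
opening: 0.107
```

move_arm(slide=[[0,0,0.5],[0,0,1],[0,0,1.5],[0,0,1.7],[0,0,1.7]], angular=[[0,0,0],[0,0,0],[0,0,0],[0,0,0],[0,0,0]], claw=[1,1,1,1,1])

```text
time_s: 10.82
tcp_pos: [0.5274, -0.1877, 0.0788]
orientation: [0.454, 0.891, -0.0, 0.002]
force: [0.1, 0.1, -2.3]
opening: 0.112
```

```bash
python3 - <<'E'
from h import *
from rig import robot
o=robot.get_obs();print(o["opening"],o["force"],o["tcp_pos"])
goto([.525,-.191,.055],36,o)
E
```

```text
0.11192184386315406 [ 0.14472137  0.12780793 -2.27247397] [ 0.52735332 -0.18772588  0.07880262]
slide [-0.12, -0.39, 2.38] ang [0.001, 0.003, -0.0] rows 0.6 0.0
```

move_arm(slide=[[0,0,0.4],[0,0,0.8],[0,0,1.2],[0,0,1.6],[0,0,2]], angular=[[0,0,0],[0,0,0],[0,0,0],[0,0,0],[0,0,0]], claw=[1,1,1,1,1])

```text
time_s: 11.23
tcp_pos: [0.5257, -0.1877, 0.0567]
orientation: [0.454, 0.891, -0.001, 0.0]
force: [-0.2, -0.2, -0.2]
opening: 0.111
```

move_arm(slide=[[0,0,0.1],[0,0,0.2],[0,0,0.3],[0,0,0.4],[0,0,0.4]], angular=[[0,0,0],[0,0,0],[0,0,0],[0,0,0],[0,0,0]], claw=[1,1,1,1,1])

```text
time_s: 11.65
tcp_pos: [0.526, -0.1877, 0.0532]
orientation: [0.454, 0.891, -0.001, 0.0]
force: [0.1, 0.1, -1.8]
opening: 0.106
```

Still carrying the weight, so I go lower in small steps.

move_arm(slide=[[0,0,0.05],[0,0,0.1],[0,0,0.15],[0,0,0.15],[0,0,0.15]], angular=[[0,0,0],[0,0,0],[0,0,0],[0,0,0],[0,0,0]], claw=[1,1,1,1,1])

```text
time_s: 12.07
tcp_pos: [0.526, -0.188, 0.053]
orientation: [0.454, 0.891, -0.001, 0.0]
force: [-2.9, -0.8, 7.8]
opening: 0.107
```

Contact at z 0.053, as expected (0.0535). Release and retreat.

move_arm(slide=[[0,0,-0.05],[0,0,-0.05],[0,0,-0.05],[0,0,-0.05],[0,0,-0.05]], angular=[[0,0,0],[0,0,0],[0,0,0],[0,0,0],[0,0,0]], claw=[0.7,0.5,0.2,0,-0.2])

```text
time_s: 12.48
tcp_pos: [0.5258, -0.1876, 0.0519]
orientation: [0.454, 0.891, -0.0, 0.0]
force: [-0.1, -0.9, 0.6]
opening: 0.598
```

move_arm(slide=[[0,0,0],[0,0,0],[0,0,-1],[0,0,-3],[0,0,-6]], angular=[[0,0,0],[0,0,0],[0,0,0],[0,0,0],[0,0,0]], claw=[-0.2,-0.2,-0.2,-0.2,-0.2])

```text
time_s: 12.9
tcp_pos: [0.5236, -0.187, 0.1108]
orientation: [0.454, 0.891, -0.001, -0.003]
force: [-0.2, -0.7, 0.5]
opening: 0.603
```

move_arm(slide=[[0,0,-4],[0,0,-8],[0,0,-12],[0,0,-16],[0,0,-17]], angular=[[0,0,0],[0,0,0],[0,0,0],[0,0,0],[0,0,0]], claw=[-0.2,-0.2,-0.2,-0.2,-0.2])

```text
time_s: 13.32
tcp_pos: [0.5293, -0.1873, 0.2906]
orientation: [0.454, 0.891, 0.001, 0.007]
force: [0.7, -0.2, 1.1]
opening: 0.6
```

move_arm(slide=[[2,0,0],[5,0,0],[8,0,0],[10,0,0],[10,0,0]], angular=[[0,0,0],[0,0,0],[0,0,0],[0,0,0],[0,0,0]], claw=[-0.2,-0.2,-0.2,-0.2,-0.2])

```text
time_s: 13.73
tcp_pos: [0.4654, -0.1012, 0.2833]
orientation: [0.451, 0.893, -0.0, 0.0]
force: [0.5, 1.6, 0.3]
opening: 0.597
```

```bash
python3 - <<'E'
from h import *
from rig import robot
import cv2
s=robot.read_camera("scene");t=robot.read_camera("top")
b=lambda c:cv2.cvtColor(c["color"],cv2.COLOR_RGB2BGR)
A=cv2.resize(b(s)[150:300,180:440],(780,450)[:2],interpolation=cv2.INTER_CUBIC)[:, :]
A=cv2.resize(b(s)[150:300,130:430],(400,200),interpolation=cv2.INTER_CUBIC)
B=cv2.resize(b(t)[150:275,130:440],(800,323),interpolation=cv2.INTER_CUBIC)
A=cv2.resize(b(s)[175:278,200:430],(600,269),interpolation=cv2.INTER_CUBIC);A=cv2.copyMakeBorder(A,0,0,0,200,0)
cv2.imwrite("pics/end.png",np.vstack([B,A]))
o=robot.get_obs();print(o["tcp_pos"],o["force"],o["time_s"])
E
```

```text
[ 0.46718476 -0.1061219   0.2829121 ] [ 0.33147012 -0.67671803 -0.93872721] 13.8333
```

View pics/end.png

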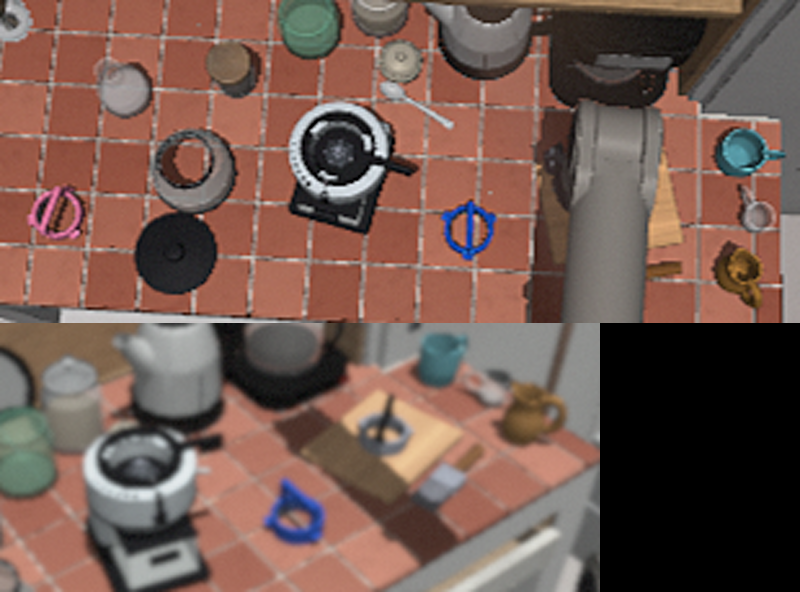

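The final view shows the burr standing upright on the board at about (384,435) in the scene part. The lever still points to (415,170) in the top part, and the hopper, mug, jug and jar look undisturbed. I hand in.

```bash
python3 -c "
from rig import robot
print(robot.hand_in())"
```

```text
the job is handed in; nothing more can be done
None
```

The grinder is open for cleaning. The collar stands at the open mark, the steel burr is upright near the middle of the wooden board, and I handed the job in with about 14 s on the robot's clock.

- **Collar:** I pushed the lever anticlockwise with closed fingers. The last wrist-camera measurement put the collar at about +0.035 rad, inside the 0.12 limit, with all three lugs in the gaps. After the lift I only checked by eye in the top view that the lever had not moved.
- **Burr:** I lifted it by its bridge handle without resistance. It met the board at TCP height 0.053 m, against 0.0535 m expected, with about 8 N of contact force. The last scene picture shows it upright and the gripper clear of it.
- **Everything else:** the blue and pink look-alikes, hopper, mug, jug and jar looked undisturbed in the last pictures.
- **Checks that disagreed:**
  - My two-view height measurements of the handle ends and board corners were poor, with several pixels of error. I used the heights from the text, checked by reprojection for the handle and by contact for the board.
  - Two estimates of the board's centre differed by about 8 mm, which is well within its margins.

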